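Rock a stuck tube block out of a dry-block heater

TASK

Take the aluminium tube block out of the dry-block heater: pull the clear guard forward and down until it lies fully open, then grip the block by its wire handle and rock it sideways, so that first one side and then the other springs clear of the clips that hold it tight. A straight pull would lift the whole heater, which must stay standing where it is, and the things around are left alone. Finish while holding the block by its handle, level and still, straight above its well and about 2 cm clear of it: do not put it down or let go.

Things in the scene. Friction and masses are not known exactly. Their poses are not given: they have to be found in the camera images.
- heater: Dry-block heater: grey box on a black plinth and rubber feet, loose on the bench, 2.3 kg; 206 mm deep (x), 200 wide (y), deck 70 high. Origin on the bench, 88 mm behind its front face (the one with display and knob); +x points away from the front, z up. Two slim frames stand on the deck at y = +-87 mm, 145 mm high, for the guard to lean on; between them only block and guard stand above the deck.
- well (a point): Centre of the well's mouth, level with the deck (x = 20, y = 0, z = 70 mm in the heater's frame). The well is 59 mm (x) by 65 (y) and 32 deep, so the block has 2.5 mm of play on each y side and can be rocked that way by about 0.15 rad. In the middle of each y wall, 12 mm below the deck, a sprung steel roller clip sits in the block's groove.
- guard (a joint): Angle of the drop-front guard, rad: 0 closed (leaning back 50 degrees from upright, over the block), 0.87 upright, 2.44 fully open (level, pointing forward, at its stop). It swings forward (to the heater's -x) and down. The hinge is stiff: the guard stays where it is left, and about 2 N at its free edge moves it. Starts at 0 to 0.25.
- guard_hinge (a point): Middle of the guard's hinge line, which runs along the heater's y: x = -78, z = 78 mm in the heater's frame, just above the deck's front edge.
- guard_edge (a point): Middle of the guard's free edge, 120 mm from the hinge. The guard is a 4 mm clear sheet, 180 mm wide, framed in aluminium; a 14 mm grip lip along this edge is bent outward (forward). Closed, the edge is at x = 14, z = 155 mm in the heater's frame. Shut fingertips can go down just behind the edge (its heater +x side), draw it forward and then press the sheet down from above.
- block: Aluminium tube block, 56 mm (x) by 60 (y) by 50 high, about 0.4 kg, six tube holes in its top, a V groove with a ridge below it along each y side. Origin at the centre of its underside; axes as the heater's. Seated, its origin is 38 mm above the heater's and its top 18 mm above the deck. A straight pull needs about 30 N and lifts the heater instead. Once off both clips it slides out freely.
- block_grip (a point): Middle of the block's handle: a steel wire bail 9 mm thick whose crossbar runs along the block's x, 84 mm above the block's underside and 34 above its top; legs 42 mm apart, 29 mm free under the bar. Close the fingers along y. Pushing it 12 to 18 mm sideways (16 N) tilts the block 0.1 rad or more about its lower edge on the side it leans to, and lifts the other side off its clip.
- side_l (a point): Point on the block's +y side at the groove: (0, 30, 20) mm in the block's frame, 58 mm above the heater's origin when seated. Once this side is 4 mm up its clip has let go; it springs up to about 9 mm and stays there if the handle is kept lifted gently (5 to 15 N) while rocking back the other way; pressed down it snaps in again.
- side_r (a point): The same on the block's -y side: (0, -30, 20) mm in the block's frame.
- immersion_oil: Bystander: small amber bottle with black cap, 26 mm across, 46 mm high, to the left of the heater. Origin at its foot.
- flask: Bystander: stoppered conical flask, 64 mm across, 106 mm high, to the right of the heater. Origin at its foot.
- dropper: Bystander: dropper bottle, 40 mm across, 90 mm high, right of the heater and nearer to the robot. Origin at its foot.

How it is judged:
By the outcome, as a careful person would: the job done as asked, in the order asked, and still so for the second after the job is handed in, while the arm keeps its last pose, push and grip.
It also fails if it takes over 67 s, if anything falls off the work surface, if the arm or the gripper's body presses on something with over 40 N, if the wrist force passes 120 N, or if a joint passes its speed limit or range.

ROBOT

A 6-joint arm with a two-finger parallel gripper is mounted at the origin on a cart in front of the work surface, level with it; the furniture and walls round the work are solid. World frame = base frame: x ahead of the robot, y to its left, z up, the work surface at z = 0. Lengths are in m, angles in rad, forces in N, time in s.
With the tool pointing down it reaches from about 0.35 to 0.85 m from the base axis. Payload 8.1 kg.
Tool frame: the origin (TCP) lies at the very end of the fingers, on their centre line; the grasp point (between the pads) lies 19 mm behind it; z points along the fingers, y is the line along which they close (so a half turn about z gives the same grasp; the last joint's range is limited). The gripper opens to 93 mm and grips with 3 to 60 N. Pads are 15 mm wide; open, the fingers measure 128 mm over their backs; the gripper's body (75 mm by 188 mm) begins 65 mm behind the grasp point.
Start: joints at [-1.194, 0.13, 1.488, -0, 1.523, -0.085], TCP at [0.267, -0.537, 0.219] pointing down, gripper open.
Joint ranges: [-2.96, 2.96], [-0.89, 2.26], [0.02, 2.5], [-1.34, 4.48], [0, 2.73], [-2.66, 2.66]. Speed limits (rad/s): [2.39, 2.39, 2.79, 3.14, 3.14, 3.14].

INTERFACE

Orientations are given as a rotation vector (axis times angle).
In Python, from plant import monitor, eyes, ticket gives the robot as it stands.
- The arm moves only by the tool arm_command, never from a script. Its argument "deltas" is a list that holds one entry, the list of rows, each a list of 6 numbers: the shift along the world's x, y, z in cm, then the turn, a rotation vector about the world's x, y, z in degrees. In form: [[[tx, ty, tz, rx, ry, rz], ...]]. A call has 1 to 12 rows; each row shifts and turns the commanded pose from where the row before left it; what a row does not reach is not made up. A row lasts 1/12 s, in which the tool goes at most 41.7 mm and 7.16 degrees, less where a joint would pass 70% of its speed; a pose out of reach is approached as far as the arm can. A call is refused whole if a number of a shift passes 4.17 or a number of a turn 7.16, either way. A call with a gripper value outside its range is refused whole. "gripper" is the opening, from -1 (shut) to 1 (fully open), set as the call begins (left out, the last holds). The fingers move at their own pace and stop on an object; "squeeze" is the grip in N (left out, the last holds). Time passes only in rows, so rows that do not move let the fingers close. It gives the time, the measured TCP pose, the force, the opening and the grip force at its end, in the units of the state.
- monitor.read_state(): the state, without advancing time (a new reading comes with each control period).
- eyes.read_camera(name): name is "scene" or "top" or "wrist"; returns the picture (384x512x3 uint8, blue, green, red); there is no depth.
- eyes.camera_model(name): a dict with "fx", "fy", "cx", "cy" (pixels), "k1" (the pictures are not rectified: a ray, as slopes to the right and down, at radius r is drawn at 1 + k1 r^2 times it, then the intrinsics apply), "rvec" (rotation vector, rad) and "tvec" (3), from world to camera coordinates, as OpenCV has them. Camera axes: x right, y down, z forward; pixel columns grow to the right and rows downward; lengths in m; the calibration is good to about 2 mm. A picture is of the moment at which its call begins: read the wrist's pose just before it. camera_model takes no time and is no camera call; for the wrist camera it gives the pose at the moment of the call.
- ticket.close_job(): hands the job in; it is judged then, once.
The state is a dict: "t": time; "q": joint angles; "dq": joint speeds; "joint_torque": joint torques, N m; "tool_pos": TCP position; "orientation": TCP orientation; "force": force on the tool from outside, world axes, zero at the start; "wrist_torque": the same for the moment, N m; "opening": finger opening in m; "gripper_force": force on a finger pad.
Only numpy, scipy, OpenCV 4.12 (cv2) and the standard library are available. Lean on these libraries where they do the work, as an engineer would, in place of code of your own. Each camera call takes 0.05 s, during which the arm holds its last target. There are 200 camera calls.

## Working session

There is one attempt and no reset: what is moved stays moved. The work goes in short steps, Python scripts to look and compute and a tool call to move; the robot and the scene stay as the last step left them, time stands still between calls to the robot, and variables do not carry over. Pictures are saved under pics/ and viewed, at most 13 in all, crops included, and the job is handed in when it is done.

Besides the shell and the picture viewer there is one more tool, called after "Call:" in YAML: its name, and indented under it one key for each argument. arm_command: Moves the arm, as the interface text tells. Its arguments: {"type":"object","properties":{"deltas":{"type":"array"},"gripper":{"type":"number"},"squeeze":{"type":"number"}},"required":["deltas"]}

```bash
mkdir -p pics
cat > h.py <<'E'
import cv2,numpy as np
from plant import monitor,eyes,ticket
def model(n):
    m=eyes.camera_model(n);R=cv2.Rodrigues(np.array(m["rvec"],float))[0];return m,R,np.array(m["tvec"],float).ravel()
def ray(M,u,v):
    m,R,t=M
    d=np.array([(u-m["cx"])/m["fx"],(v-m["cy"])/m["fy"]]);s=d.copy()
    for _ in range(20): s=d/(1+m["k1"]*(s@s))
    w=R.T@np.array([s[0],s[1],1]);return -R.T@t,w/np.linalg.norm(w)
def plane(M,u,v,z):
    c,w=ray(M,u,v);return c+w*(z-c[2])/w[2]
def tri(a,b):
    A=np.zeros((3,3));B=np.zeros(3)
    for c,w in(a,b):
        P=np.eye(3)-np.outer(w,w);A+=P;B+=P@c
    p=np.linalg.solve(A,B);return p,[np.linalg.norm((np.eye(3)-np.outer(w,w))@(p-c)) for c,w in(a,b)]
def proj(M,p):
    m,R,t=M;c=R@np.array(p)+t;s=c[:2]/c[2];s=s*(1+m["k1"]*(s@s));return s[0]*m["fx"]+m["cx"],s[1]*m["fy"]+m["cy"]
E
python3 - <<'E'
from h import *
for n in("scene","top"):
    im=eyes.read_camera(n);cv2.imwrite(f"pics/{n}0.png",im)
    M=model(n);print(n,ray(M,256,192),M[0])
s=monitor.read_state();print(s)
E
cd pics; python3 -c "
import cv2
for n in('scene0','top0'):
    cv2.imwrite(n+'b.png',cv2.resize(cv2.imread(n+'.png'),(800,600),interpolation=cv2.INTER_CUBIC))"
```

```text
scene (array([-0.26295835,  0.81222858,  0.88745125]), array([ 0.60343912, -0.54396489, -0.58306383])) {'fx': 426.008654034254, 'fy': 426.008654034254, 'cx': 252.14499696066747, 'cy': 189.48999620404666, 'k1': -0.08630718194596287, 'rvec': array([ 1.03259855, -2.27574283,  1.17820101]), 'tvec': array([0.43437989, 0.30086957, 1.11230558])}
top (array([0.42726622, 0.09045113, 1.16411393]), array([ 0.12435734, -0.00373611, -0.99223046])) {'fx': 381.0423447805448, 'fy': 381.0423447805448, 'cx': 263.2432334311237, 'cy': 191.1511028933777, 'k1': -0.08493525371497546, 'rvec': array([ 2.15575885, -2.17647067,  0.16166113]), 'tvec': array([0.07000824, 0.57045045, 1.10253535])}
{'t': 0.1, 'q': array([-1.19442601e+00,  1.31093069e-01,  1.48913399e+00,  9.23977543e-06,
        1.52302357e+00, -8.53917088e-02]), 'dq': array([-6.69530484e-04, -1.57840050e-03, -2.01692040e-03, -1.11266005e-03,
        7.84983122e-05, -2.95474226e-03]), 'joint_torque': array([ 1.82370317e-03, -5.61342716e+01, -4.93094873e+01,  7.70314015e-02,
        2.92333681e-02, -1.18564887e-05]), 'tool_pos': array([ 0.26715641, -0.53667454,  0.21770791]), 'orientation': array([-3.05663292e+00, -7.18530748e-01,  3.63034784e-04]), 'force': array([ 0.30902775, -0.51306116, -0.50796708]), 'wrist_torque': array([-0.00470598,  0.01096092, -0.00701783]), 'gripper_force': 0.0, 'opening': 0.09276510089372624}
```

View pics/scene0b.png

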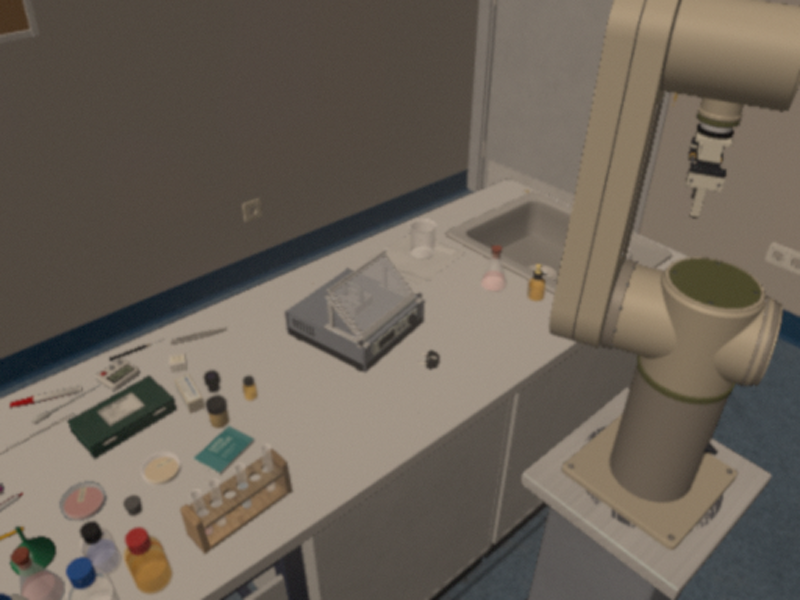

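View pics/top0b.png

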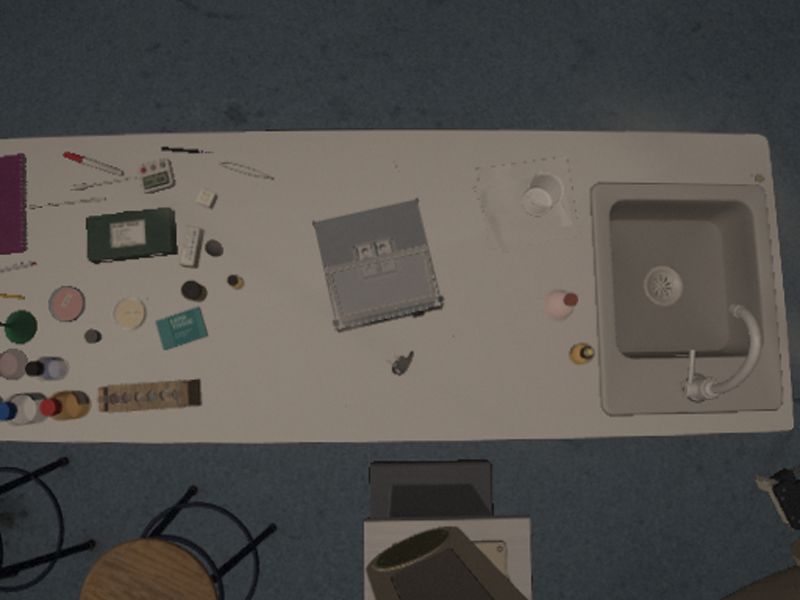

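The top view shows the heater (deck corners about (313,222), (417,200), (441,300), (335,328) in the 800×600 enlargement), with the guard nearly closed over the block: its free edge runs (327,268)–(428,247) and the wire bail shows at (375,250). A small dark object stands in front of the heater at (402,362).

Run:
```python
from h import *
M=model("top")
k=.64
for n,u,v,z in[("BL",313,222,.07),("BR",417,200,.07),("FR",441,300,.07),("FL",335,328,.07),("edgeL",327,268,.155),("edgeR",428,247,.155),("blk",376,255,.09),("thing",402,362,.0),("oil",235,281,.0),("flask",560,305,0),("drop",580,353,0)]:
    print(n,plane(M,u*k,v*k,z).round(3))
im=cv2.imread("pics/top0.png");c=im[115:240,185:300];cv2.imwrite("pics/topc.png",cv2.resize(c,None,fx=5,fy=4.8,interpolation=cv2.INTER_CUBIC))
W=model("wrist");print(W[0],ray(W,256,192)); s=monitor.read_state();print(s["tool_pos"],cv2.Rodrigues(s["orientation"])[0])
```

```text
BL [0.714 0.249 0.07 ]
BR [0.755 0.052 0.07 ]
FR [0.564 0.01  0.07 ]
FL [0.513 0.206 0.07 ]
edgeL [0.61  0.212 0.155]
edgeR [0.646 0.037 0.155]
blk [0.645 0.13  0.09 ]
thing [0.452 0.083 0.   ]
oil [0.614 0.413 0.   ]
flask [ 0.561 -0.232  0.   ]
drop [ 0.465 -0.268  0.   ]
{'fx': 265.0549934202769, 'fy': 265.0549934202769, 'cx': 253.14628519997228, 'cy': 189.47796028213077, 'k1': -0.03752056208253578, 'rvec': array([-2.45220274,  1.51811697,  0.22662484]), 'tvec': array([-0.59917425, -0.0340104 ,  0.3904605 ])} (array([ 0.33935313, -0.50107966,  0.3826023 ]), array([-0.26320775, -0.14130449, -0.9543347 ]))
[ 0.26715641 -0.53667454  0.21770791] [[ 8.95269102e-01  4.45525391e-01 -6.00799994e-04]
 [ 4.45525770e-01 -8.95267781e-01  1.54531448e-03]
 [ 1.50599962e-04 -1.65114419e-03 -9.99998626e-01]]
```

View pics/topc.png

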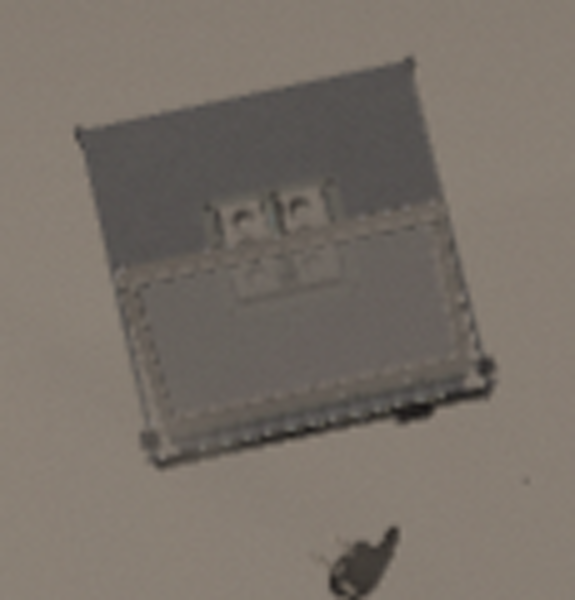

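The crop shows the heater yawed about 12°, with the guard edge over the block's middle and both bail legs visible through the sheet. I'll move over it for the wrist camera.

Call:
arm_command:
  deltas:
    - [[1.8, 3.65, 1, 0, 0, -1.2], [1.8, 3.65, 1, 0, 0, -1.2], [1.8, 3.65, 1, 0, 0, -1.2], [1.8, 3.65, 1, 0, 0, -1.2], [1.8, 3.65, 1, 0, 0, -1.2], [1.8, 3.65, 1, 0, 0, -1.2], [1.8, 3.65, 1, 0, 0, -1.2], [1.8, 3.65, 1, 0, 0, -1.2], [1.8, 3.65, 1, 0, 0, -1.2], [1.8, 3.65, 1, 0, 0, -1.2], [1.8, 3.65, 1, 0, 0, -1.2], [1.8, 3.65, 1, 0, 0, -1.2]]

```text
t: 1.1
tool_pos: [0.4824, -0.0996, 0.3382]
orientation: [-3.124, -0.328, 0.0]
force: [0.3, -0.9, -0.5]
opening: 0.0927
gripper_force: 0.0
```

Call:
arm_command:
  deltas:
    - [[1.8, 3.65, 0, 0, 0, 0], [1.8, 3.65, 0, 0, 0, 0], [1.8, 3.65, 0, 0, 0, 0], [1.8, 3.65, 0, 0, 0, 0], [1.8, 3.65, 0, 0, 0, 0], [1.8, 3.65, 0, 0, 0, 0], [0, 0, 0, 0, 0, 0], [0, 0, 0, 0, 0, 0], [0, 0, 0, 0, 0, 0]]
  gripper: -1

```text
t: 1.85
tool_pos: [0.5898, 0.1172, 0.3372]
orientation: [3.124, 0.331, -0.002]
force: [0.8, -0.9, -0.1]
opening: 0.0375
gripper_force: 0.0
```

Run:
```python
from h import *
import pickle
s=monitor.read_state();print(s["t"],s["tool_pos"],s["orientation"],s["q"])
M=model("wrist");im=eyes.read_camera("wrist");cv2.imwrite("pics/w1.png",im);pickle.dump(M,open("w1.pkl","wb"))
cv2.imwrite("pics/w1b.png",cv2.resize(im,(800,600),interpolation=cv2.INTER_CUBIC))
```

```text
1.85 [0.58982279 0.11717126 0.33724833] [ 3.12357729e+00  3.30987962e-01 -2.26903891e-03] [ 1.11183684e-01  1.18741511e-01  1.28710873e+00 -5.26173891e-04
  1.73719009e+00  1.47075237e+00]
```

View pics/w1b.png

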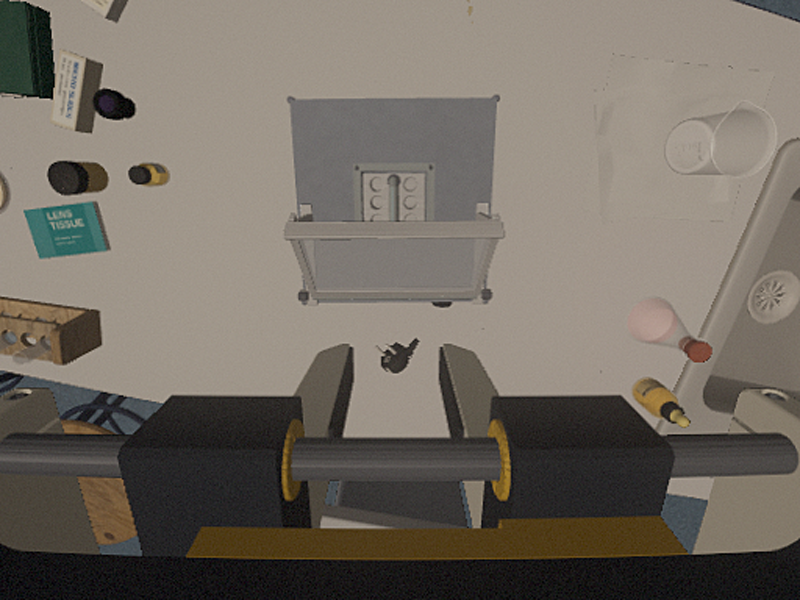

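The wrist view shows the deck's back corners at (290,97),(497,96), the front ones at (302,300),(489,297), well corners at (355,164),(436,164), the guard's edge bar at y≈222–236 from x=285 to 505, and the bail bar along x≈393.

Run:
```python
from h import *
import pickle
W=pickle.load(open("w1.pkl","rb"));T=model("top");k=.64
tc=lambda x,y:(185+x/5,115+y/4.8)
w={"BL":(291,98),"BR":(496,97),"FL":(302,298),"FR":(489,297),"edgeL":(285,224),"edgeR":(504,222)}
t={"BL":tc(79,133),"BR":tc(410,63),"FL":tc(152,438),"FR":tc(486,367),"edgeL":tc(115,268),"edgeR":tc(447,208)}
for n in w:
    p,r=tri(ray(W,w[n][0]*k,w[n][1]*k),ray(T,*t[n]));print(n,p.round(4),np.round(r,4),plane(W,w[n][0]*k,w[n][1]*k,.155 if 'e' in n else .07).round(4))
for n,u,v,z in[("wellBL",355,164,.07),("wellBR",436,164,.07),("barback",393,180,.122),("blkBL",361,171,.088),("blkBR",426,171,.088)]:
    print(n,plane(W,u*k,v*k,z).round(4))
im=cv2.imread("pics/w1.png");cv2.imwrite("pics/w1c.png",cv2.resize(im[50:205,170:335],None,fx=4.8,fy=3.87,interpolation=cv2.INTER_CUBIC))
```

```text
BL [0.7151 0.2494 0.0581] [0. 0.] [0.7139 0.2463 0.07  ]
BR [0.7583 0.0518 0.0589] [0. 0.] [0.756  0.0539 0.07  ]
FL [0.5226 0.2024 0.087 ] [0.0007 0.0007] [0.5167 0.2059 0.07  ]
FR [0.5639 0.0109 0.084 ] [0.0006 0.0006] [0.5607 0.0062 0.07  ]
edgeL [0.6099 0.2132 0.1661] [0.0006 0.0006] [0.6078 0.2152 0.155 ]
edgeR [0.6469 0.0354 0.148 ] [0.0005 0.0005] [0.6477 0.0369 0.155 ]
wellBL [0.6665 0.1748 0.07  ]
wellBR [0.6835 0.0957 0.07  ]
barback [0.6604 0.1344 0.122 ]
blkBL [0.6615 0.1662 0.088 ]
blkBR [0.6746 0.1052 0.088 ]
```

View pics/w1c.png

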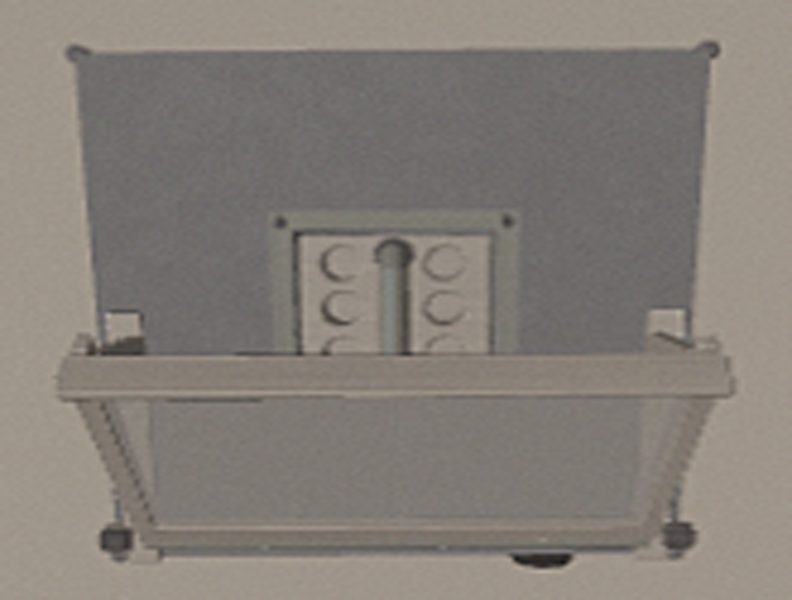

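Heights check: deck and edge triangulate near 70 and 157 mm. This puts the heater origin at (0.6195, 0.1248) with yaw 0.213, the well at (0.639, 0.129), and the guard edge at heater x≈10, so θ≈0.05. Next the shut fingers go down behind the edge, offset 30 mm in heater +y so they clear the bail.

Call:
arm_command:
  deltas:
    - [[1.7, 1.43, -3, 0, 0, 0], [1.7, 1.43, -3, 0, 0, 0], [1.7, 1.44, -3, 0, 0, 0], [0, 0, -3, 0, 0, 0], [0, 0, -2, 0, 0, 0], [0, 0, -2, 0, 0, 0], [0, 0, -2, 0, 0, 0], [0, 0, -2, 0, 0, 0], [0, 0, 0, 0, 0, 0]]
  gripper: -1

```text
t: 2.65
tool_pos: [0.6383, 0.1579, 0.1333]
orientation: [3.124, 0.326, -0.011]
force: [-1.1, 0.3, -0.8]
opening: 0.0
gripper_force: 0.0
```

Run:
```python
from h import *
# plan guard path in heater frame: contact corner at r from hinge; print world steps
x=np.array([.9774,.2114]);hx,hz=-78,78
P=[]
for th in np.arange(.05,2.45,.1).tolist()+[2.44]:
    a=th-np.radians(50)
    d=np.array([-np.sin(a),np.cos(a)]);n=np.array([np.cos(a),np.sin(a)])
    if a<0: e=np.array([hx,hz])+120*d+2*n; p=e+[7.5,-15*max(np.cos(a),.6)]
    else:
        r=105; p=np.array([hx,hz])+r*d+3*n+[7.5,0]
    P.append(p)
P=np.array(P);print(P[0].round());D=np.diff(P,axis=0)/10
for p,d in zip(P[1:],D):print(p.round(),np.round([d[0]*x[0],d[0]*x[1],d[1]],2))
s=monitor.read_state();print(s["t"],s["tool_pos"],s["force"])
im=eyes.read_camera("wrist");cv2.imwrite("pics/w2.png",cv2.resize(im,(800,600)))
```

```text
[ 19. 148.]
[ 10. 155.] [-0.83 -0.18  0.75]
[  1. 162.] [-0.9  -0.2   0.67]
[ -9. 168.] [-0.97 -0.21  0.59]
[-19. 173.] [-1.03 -0.22  0.5 ]
[-31. 177.] [-1.08 -0.23  0.4 ]
[-42. 180.] [-1.12 -0.24  0.3 ]
[-54. 182.] [-1.15 -0.25  0.2 ]
[-66. 183.] [-1.17 -0.25  0.1 ]
[-76. 183.] [-0.96 -0.21 -0.  ]
[-86. 182.] [-1.02 -0.22 -0.1 ]
[-96. 180.] [-1.01 -0.22 -0.21]
[-106.  177.] [-0.98 -0.21 -0.31]
[-116.  173.] [-0.95 -0.2  -0.41]
[-125.  168.] [-0.9  -0.19 -0.5 ]
[-134.  162.] [-0.85 -0.18 -0.59]
[-142.  155.] [-0.79 -0.17 -0.68]
[-149.  147.] [-0.72 -0.15 -0.75]
[-156.  139.] [-0.64 -0.14 -0.82]
[-162.  130.] [-0.56 -0.12 -0.88]
[-166.  121.] [-0.47 -0.1  -0.94]
[-170.  111.] [-0.37 -0.08 -0.98]
[-173.  101.] [-0.28 -0.06 -1.01]
[-175.   91.] [-0.18 -0.04 -1.03]
[-176.   80.] [-0.07 -0.02 -1.05]
[-175.   81.] [0.   0.   0.11]
2.65 [0.6382797  0.15793329 0.13332496] [-1.07334165  0.34178899 -0.81180527]
```

View pics/w2.png

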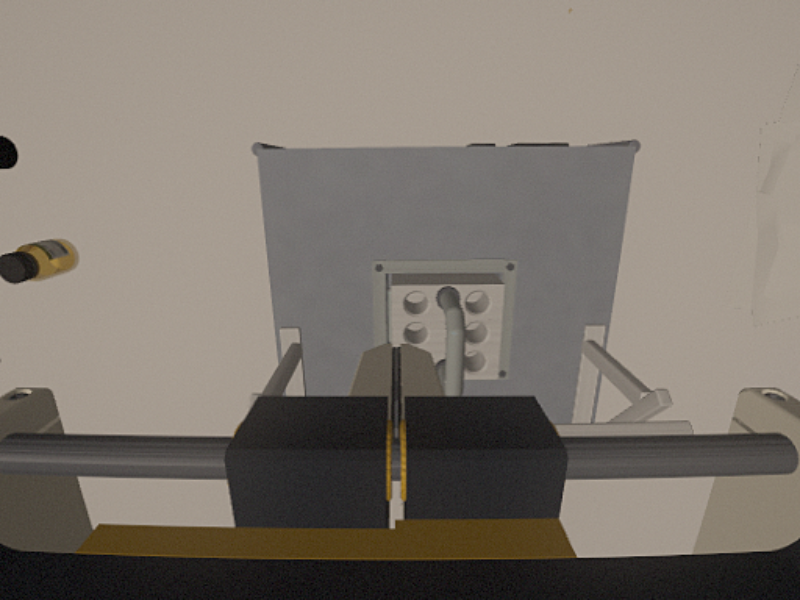

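The fingertips are behind the edge and clear of the block; the bail's bar runs (450,300)–(455,390), to the right of them. Drawing the guard forward along its arc.

Call:
arm_command:
  deltas:
    - [[-0.8, -0.17, 0.5, 0, 0, 0], [-0.83, -0.18, 0.75, 0, 0, 0], [-0.9, -0.2, 0.67, 0, 0, 0], [-0.97, -0.21, 0.59, 0, 0, 0], [-1.03, -0.22, 0.5, 0, 0, 0], [-1.08, -0.23, 0.4, 0, 0, 0], [-1.12, -0.24, 0.3, 0, 0, 0], [-1.15, -0.25, 0.2, 0, 0, 0], [-1.17, -0.25, 0.1, 0, 0, 0]]

```text
t: 3.45
tool_pos: [0.552, 0.1401, 0.1819]
orientation: [-3.124, -0.328, -0.009]
force: [1.4, -0.2, 1.0]
opening: 0.0005
gripper_force: 0.6
```

Call:
arm_command:
  deltas:
    - [[-0.96, -0.21, 0, 0, 0, 0], [-1.02, -0.22, -0.1, 0, 0, 0], [-1, -0.22, 0, 0, 0, 0], [-1, -0.21, 0, 0, 0, 0], [-0.95, -0.2, 0, 0, 0, 0]]

```text
t: 3.87
tool_pos: [0.5021, 0.1295, 0.1799]
orientation: [-3.124, -0.328, -0.007]
force: [1.4, -0.2, 0.0]
opening: 0.0007
gripper_force: 0.4
```

Call:
arm_command:
  deltas:
    - [[-0.2, 0, -0.7, 0, 0, 0], [-0.9, -0.19, -0.5, 0, 0, 0], [-0.85, -0.18, -0.59, 0, 0, 0], [-0.79, -0.17, -0.68, 0, 0, 0], [-0.7, -0.15, -0.75, 0, 0, 0], [-0.6, -0.13, -0.82, 0, 0, 0], [-0.5, -0.11, -0.88, 0, 0, 0], [-0.4, -0.09, -0.94, 0, 0, 0], [-0.3, -0.06, -0.98, 0, 0, 0]]

```text
t: 4.62
tool_pos: [0.4488, 0.1193, 0.1081]
orientation: [-3.124, -0.33, -0.001]
force: [-0.6, -0.2, 0.8]
opening: 0.0005
gripper_force: 0.3
```

Call:
arm_command:
  deltas:
    - [[-0.2, -0.04, -1, 0, 0, 0], [-0.1, -0.02, -1, 0, 0, 0], [0, 0, -0.8, 0, 0, 0], [0, 0, -0.4, 0, 0, 0], [0, 0, 0, 0, 0, 0]]

```text
t: 5.03
tool_pos: [0.4442, 0.1185, 0.0777]
orientation: [3.124, 0.33, -0.008]
force: [-22.4, -3.7, 41.3]
opening: 0.0005
gripper_force: 21.1
```

Run:
```python
from h import *
s=monitor.read_state();print(s["t"],s["tool_pos"],s["force"])
im=eyes.read_camera("scene");cv2.imwrite("pics/s3.png",cv2.resize(im[150:250,160:300],(800,571),interpolation=cv2.INTER_CUBIC))
```

```text
5.0333 [0.44420202 0.11854045 0.07767249] [-22.38113334  -3.71705454  41.31522483]
```

View pics/s3.png

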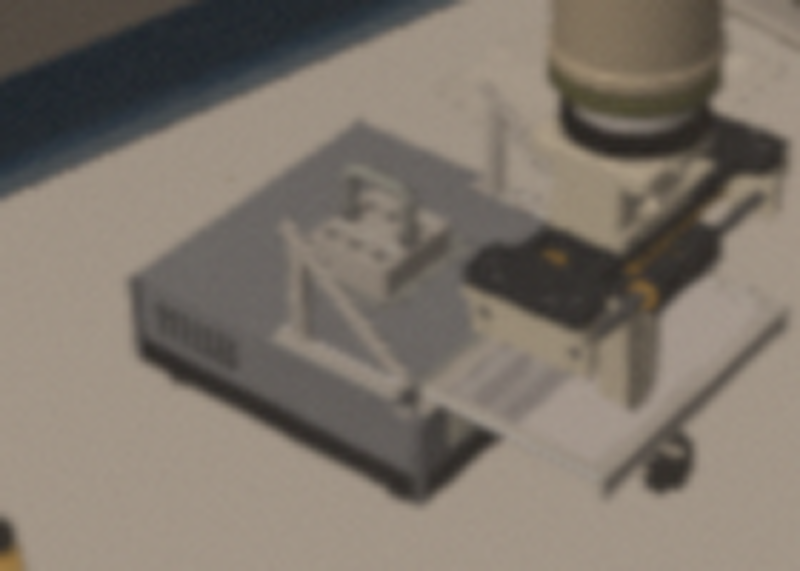

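The guard lies level and open (its edge corner at (605,490)), and the finger is pressing it at the stop. Backing off now.

Call:
arm_command:
  deltas:
    - [[0, 0, 1, 0, 0, 0], [0, 0, 1, 0, 0, 0], [0, 0, 3, 0, 0, 0], [0, 0, 4, 0, 0, 0], [0, 0, 4, 0, 0, 0], [0, 0, 4, 0, 0, 0], [0, 0, 4, 0, 0, 0], [3.5, 0, 2, 0, 0, 0], [3.5, 0, 0, 0, 0, 0], [3.5, 0, 0, 0, 0, 0], [0, 0, 0, 0, 0, 0], [0, 0, 0, 0, 0, 0]]
  gripper: 1

```text
t: 6.08
tool_pos: [0.5518, 0.1186, 0.3039]
orientation: [3.124, 0.329, -0.007]
force: [-0.7, -0.3, 0.3]
opening: 0.076
gripper_force: 0.0
```

Run:
```python
from h import *
import pickle
s=monitor.read_state();print(s["t"],s["tool_pos"],s["orientation"],s["force"])
M=model("wrist");im=eyes.read_camera("wrist");cv2.imwrite("pics/w4.png",im);pickle.dump(M,open("w4.pkl","wb"))
cv2.imwrite("pics/t4.png",eyes.read_camera("top"))
cv2.imwrite("pics/w4b.png",cv2.resize(im,(800,600),interpolation=cv2.INTER_CUBIC))
```

```text
6.0833 [0.55175372 0.11861954 0.30393984] [ 3.12426848  0.32903377 -0.00678601] [-0.68755294 -0.29902795  0.26275485]
```

View pics/w4b.png

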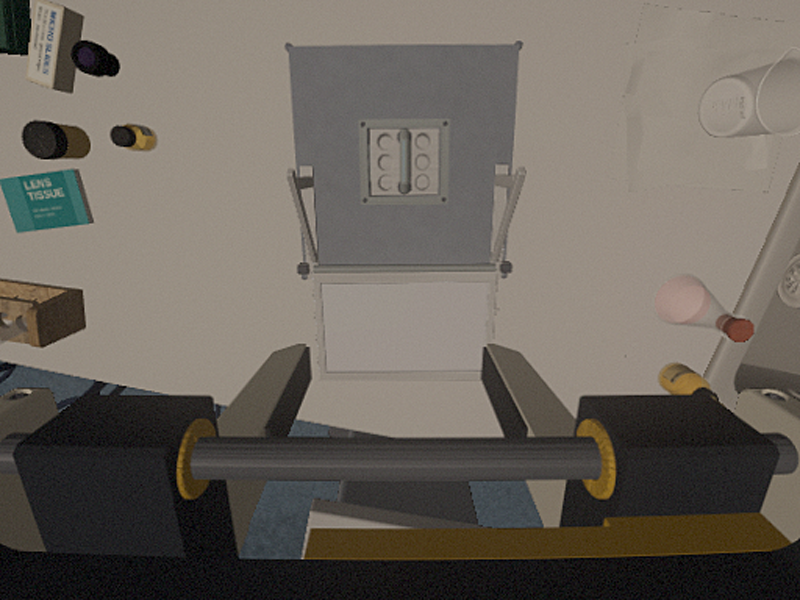

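The guard lies open in front. Bail bar runs from (404,131) to (404,190), block top corners are at (369,127),(439,127),(369,196),(438,196), and deck back corners are at (289,46),(519,45). I'll move over the handle and take a second view to get the bar height.

Run:
```python
from h import *
import pickle
W=pickle.load(open("w4.pkl","rb"));k=.64
for n,u,v,z in[("BL",289,46,.07),("BR",519,45,.07),("s1",364,124,.07),("s2",445,124,.07),("s3",364,199,.07),("s4",445,199,.07),("b1",369,127,.088),("b2",439,127,.088),("b3",369,196,.088),("b4",438,196,.088),("barB",404,131,.122),("barF",404,190,.122),("gL",322,377,.08),("gR",492,377,.08)]:
    print(n,plane(W,u*k,v*k,z).round(4))
M=model("top");print([tuple(np.round(np.array(proj(M,p)))) for p in [(.639,.129,.122)]])
```

```text
BL [0.7126 0.2467 0.07  ]
BR [0.7549 0.0531 0.07  ]
s1 [0.6636 0.1714 0.07  ]
s2 [0.6788 0.1002 0.07  ]
s3 [0.5987 0.1589 0.07  ]
s4 [0.6146 0.0844 0.07  ]
b1 [0.6607 0.1651 0.088 ]
b2 [0.6732 0.1063 0.088 ]
b3 [0.6037 0.154  0.088 ]
b4 [0.6166 0.0935 0.088 ]
barB [0.6608 0.135  0.122 ]
barF [0.6167 0.1254 0.122 ]
gL [0.4117 0.1674 0.08  ]
gR [ 0.4487 -0.0067  0.08  ]
[(np.float64(240.0), np.float64(163.0))]
```

Call:
arm_command:
  deltas:
    - [[1.5, 0.2, -2, 0, 0, 0], [1.5, 0.2, -2, 0, 0, 0], [1.5, 0.2, -1, 0, 0, 0], [0, 0, 0, 0, 0, 0], [0, 0, 0, 0, 0, 0]]

```text
t: 6.6
tool_pos: [0.595, 0.125, 0.2568]
orientation: [-3.124, -0.33, 0.001]
force: [-0.3, 1.0, 0.9]
opening: 0.0928
gripper_force: 0.0
```

Run:
```python
from h import *
import pickle
s=monitor.read_state();print(s["t"],s["tool_pos"],s["orientation"],s["force"])
M=model("wrist");im=eyes.read_camera("wrist");cv2.imwrite("pics/w5.png",im);pickle.dump(M,open("w5.pkl","wb"))
print(proj(M,(.639,.129,.122)))
u,v=map(int,proj(M,(.639,.129,.1)));u0,v0=u-60,v-45
print(u0,v0);cv2.imwrite("pics/w5b.png",cv2.resize(im[max(v0,0):v0+90,u0:u0+120],None,fx=6,fy=6,interpolation=cv2.INTER_CUBIC))
```

```text
6.6 [0.59497587 0.12495963 0.25684462] [-3.12412047e+00 -3.30497294e-01  9.90015810e-04] [-0.32779081  1.01619927  0.90600127]
(np.float64(257.72247292725433), np.float64(143.34213852916997))
197 96
```

View pics/w5b.png

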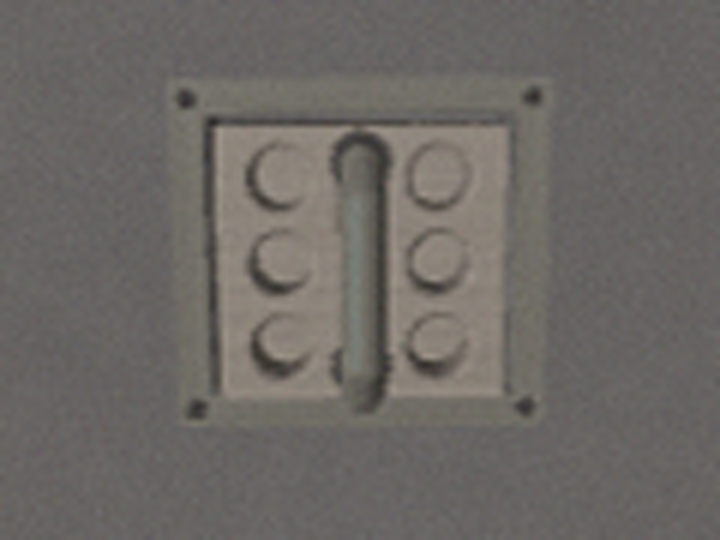

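The crop shows the bar from (360,140) to (366,408), straight and in the block's middle, with screws at (187,98),(533,96),(197,407),(526,405).

Run:
```python
from h import *
import pickle
A=pickle.load(open("w4.pkl","rb"));B=pickle.load(open("w5.pkl","rb"));k=.64
f=lambda x,y:(197+x/6,96+y/6)
for n,a,b in[("barF",(404,193),(366,408)),("barB",(404,128),(360,138)),("s1",(364,124),(187,98)),("s2",(445,124),(533,96)),("s3",(364,199),(197,407)),("s4",(445,199),(526,405))]:
    p,r=tri(ray(A,a[0]*k,a[1]*k),ray(B,*f(*b)));print(n,p.round(4),np.round(r,4))
for n,b,z in[("barF",(366,405),.122),("barB",(360,142),.122),("s1",(187,98),.07),("s2",(533,96),.07),("s3",(197,407),.07),("s4",(526,405),.07)]:print(n,plane(B,*f(*b),z).round(4))
```

```text
barF [0.6141 0.1238 0.113 ] [0.0008 0.0008]
barB [0.6643 0.1353 0.1079] [0.0002 0.0002]
s1 [0.6636 0.1718 0.0698] [0.0004 0.0004]
s2 [0.6795 0.0996 0.0643] [0.0001 0.0001]
s3 [0.5991 0.1581 0.074 ] [0.0006 0.0006]
s4 [0.6145 0.0851 0.071 ] [0.0006 0.0006]
barF [0.6166 0.1238 0.122 ]
barB [0.6641 0.1353 0.122 ]
s1 [0.6636 0.1722 0.07  ]
s2 [0.6795 0.1002 0.07  ]
s3 [0.5983 0.1577 0.07  ]
s4 [0.6142 0.0855 0.07  ]
```

Screws put the well at (0.639, 0.129) with the deck at about 70 mm, so the heater hasn't moved. Bar centre is (0.640, 0.130) with yaw 0.215. Going down to grip.

Call:
arm_command:
  deltas:
    - [[1.5, 0.14, -2, 0, 0, 0], [1.5, 0.14, -2, 0, 0, 0], [1.45, 0.14, -2, 0, 0, 0], [0, 0, -2, 0, 0, 0], [0, 0, -2, 0, 0, 0], [0, 0, -2, 0, 0, 0], [0, 0, -2, 0, 0, 0], [0, 0, -1.5, 0, 0, 0], [0, 0, 0, 0, 0, 0], [0, 0, 0, 0, 0, 0]]

```text
t: 7.48
tool_pos: [0.64, 0.1291, 0.1028]
orientation: [3.124, 0.33, 0.0]
force: [0.3, -0.3, 0.6]
opening: 0.0932
gripper_force: 0.0
```

Call:
arm_command:
  deltas:
    - [[0, 0, 0, 0, 0, 0], [0, 0, 0, 0, 0, 0], [0, 0, 0, 0, 0, 0], [0, 0, 0, 0, 0, 0], [0, 0, 0, 0, 0, 0], [0, 0, 0, 0, 0, 0], [0, 0, 0, 0, 0, 0], [0, 0, 0, 0, 0, 0], [0, 0, 0, 0, 0, 0], [0, 0, 0, 0, 0, 0], [0, 0, 0, 0, 0, 0], [0, 0, 0, 0, 0, 0]]
  gripper: -1
  squeeze: 45

```text
t: 8.48
tool_pos: [0.6404, 0.129, 0.1016]
orientation: [-3.124, -0.33, 0.0]
force: [-0.2, 0.1, 0.0]
opening: 0.0175
gripper_force: 0.0
```

Call:
arm_command:
  deltas:
    - [[0, 0, 0, 0, 0, 0], [0, 0, 0, 0, 0, 0], [0, 0, 0, 0, 0, 0], [0, 0, 0, 0, 0, 0], [0, 0, 0, 0, 0, 0]]

```text
t: 8.9
tool_pos: [0.6403, 0.1296, 0.1017]
orientation: [-3.124, -0.33, 0.0]
force: [-0.7, 3.9, 0.1]
opening: 0.0076
gripper_force: 45.0
```

Bar gripped. Rocking towards heater +y, turning the tool with the block.

Call:
arm_command:
  deltas:
    - [[-0.06, 0.29, 0.08, -1.9, -0.4, 0], [-0.06, 0.29, 0.1, -1.9, -0.4, 0], [0, 0, 0, 0, 0, 0], [0, 0, 0, 0, 0, 0]]

```text
t: 9.23
tool_pos: [0.6392, 0.1343, 0.1032]
orientation: [3.056, 0.324, 0.01]
force: [0.3, -3.6, -1.4]
opening: 0.0076
gripper_force: 45.0
```

Call:
arm_command:
  deltas:
    - [[-0.06, 0.29, 0.12, -1.9, -0.4, 0], [-0.06, 0.29, 0.12, -1.9, -0.4, 0], [0, 0, 0, 0, 0, 0], [0, 0, 0, 0, 0, 0]]

```text
t: 9.57
tool_pos: [0.6382, 0.1399, 0.1062]
orientation: [2.99, 0.316, 0.021]
force: [0.2, -3.7, 0.8]
opening: 0.0077
gripper_force: 45.0
```

Run:
```python
from h import *
s=monitor.read_state();print(s["t"],s["tool_pos"],s["force"],s["wrist_torque"])
im=eyes.read_camera("wrist");cv2.imwrite("pics/w6.png",cv2.resize(im[100:300,130:390],(780,600),interpolation=cv2.INTER_CUBIC))
```

```text
9.5667 [0.63823435 0.13986966 0.10617418] [ 0.18541689 -3.71399603  0.82319983] [-0.77281058 -0.01784201  0.0913007 ]
```

View pics/w6.png

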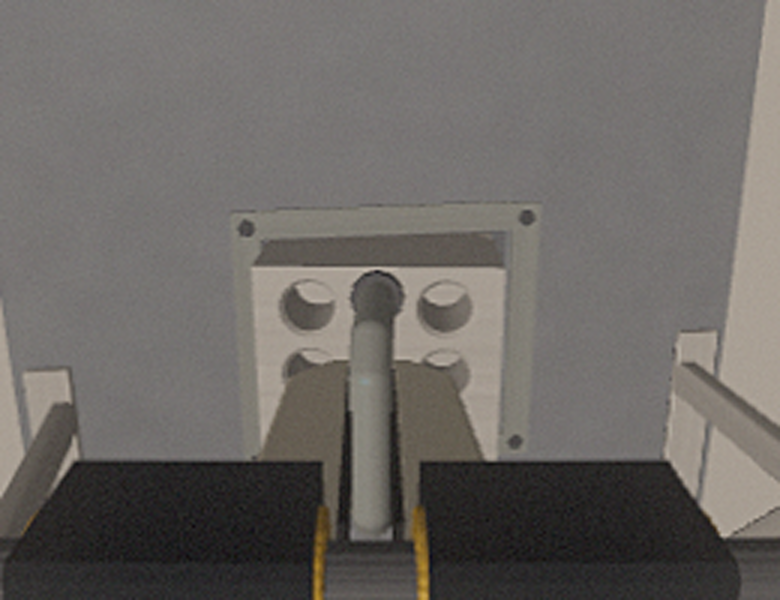

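The block leans left with the tool and its right side stands clear of the well edge, so the -y clip has let go (residual force is only 4 N). I'll lift gently first and then rock back.

Call:
arm_command:
  deltas:
    - [[0, 0, 0.15, 0, 0, 0], [0, 0, 0, 0, 0, 0], [0, 0, 0, 0, 0, 0]]

```text
t: 9.87
tool_pos: [0.6376, 0.1398, 0.1063]
orientation: [2.99, 0.315, 0.019]
force: [2.0, -4.2, -6.2]
opening: 0.0078
gripper_force: 45.0
```

Call:
arm_command:
  deltas:
    - [[0.04, -0.2, 0.12, 1.9, 0.4, 0], [0.04, -0.2, 0.12, 1.9, 0.4, 0], [0, 0, 0, 0, 0, 0], [0, 0, 0, 0, 0, 0]]

```text
t: 10.2
tool_pos: [0.6373, 0.1361, 0.1073]
orientation: [3.057, 0.321, 0.005]
force: [1.8, 0.1, -16.9]
opening: 0.0077
gripper_force: 45.0
```

Call:
arm_command:
  deltas:
    - [[0.04, -0.2, 0.06, 1.9, 0.4, 0], [0.04, -0.2, 0.06, 1.9, 0.4, 0], [0, 0, 0, 0, 0, 0], [0, 0, 0, 0, 0, 0]]

```text
t: 10.53
tool_pos: [0.6403, 0.1324, 0.1119]
orientation: [3.123, 0.328, 0.002]
force: [-0.2, -2.0, -4.0]
opening: 0.0077
gripper_force: 45.0
```

Both sides are up about 10 mm and the load is just the block's weight. Recentring and lifting slowly.

Call:
arm_command:
  deltas:
    - [[0.04, -0.18, 0.15, 0, 0, 0], [0.04, -0.18, 0.15, 0, 0, 0], [0, 0, 0.2, 0, 0, 0], [0, 0, 0.3, 0, 0, 0], [0, 0, 0, 0, 0, 0], [0, 0, 0, 0, 0, 0]]

```text
t: 11.03
tool_pos: [0.6407, 0.1295, 0.1195]
orientation: [-3.124, -0.33, -0.001]
force: [1.1, 0.6, -5.7]
opening: 0.0073
gripper_force: 45.0
```

Call:
arm_command:
  deltas:
    - [[0, 0, 0.4, 0, 0, 0], [0, 0, 0.5, 0, 0, 0], [0, 0, 0.5, 0, 0, 0], [0, 0, 0.5, 0, 0, 0], [0, 0, 0.5, 0, 0, 0], [0, 0, 0.4, 0, 0, 0], [0, 0, 0.3, 0, 0, 0], [0, 0, 0.2, 0, 0, 0], [0, 0, 0.1, 0, 0, 0], [0, 0, 0, 0, 0, 0], [0, 0, 0, 0, 0, 0], [0, 0, 0, 0, 0, 0]]

```text
t: 12.03
tool_pos: [0.6402, 0.129, 0.1525]
orientation: [3.124, 0.33, -0.001]
force: [0.0, -0.1, -3.9]
opening: 0.0077
gripper_force: 45.0
```

Run:
```python
from h import *
import pickle
s=monitor.read_state();print(s["t"],s["tool_pos"],s["orientation"],s["force"],s["wrist_torque"])
M=model("wrist");im=eyes.read_camera("wrist");pickle.dump(M,open("w7.pkl","wb"));a=cv2.resize(im[70:270,130:390],(780,600),interpolation=cv2.INTER_CUBIC)
sc=cv2.resize(eyes.read_camera("scene")[150:250,160:300],(420,300),interpolation=cv2.INTER_CUBIC)
cv2.imwrite("pics/w7.png",np.hstack([cv2.resize(a,(390,300)),sc[:, :400]]));cv2.imwrite("pics/w7full.png",im)
```

```text
12.0333 [0.64018128 0.12899304 0.15252251] [ 3.12420758e+00  3.29979183e-01 -1.04041582e-03] [ 0.02785217 -0.13909911 -3.91053256] [0.06062578 0.0270799  0.00205729]
```

View pics/w7.png

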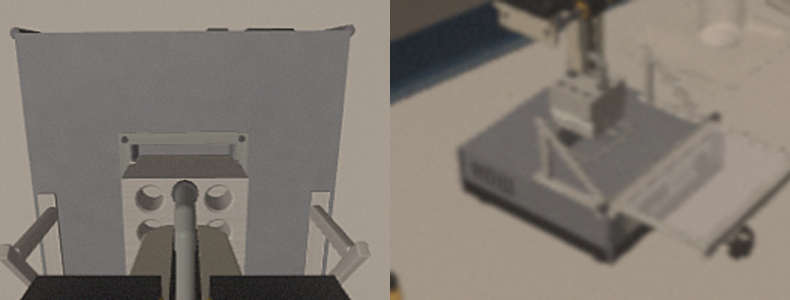

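The block hangs free over its well, the guard is still open, and the load is 3.9 N. The well screws appear at (127,140) and (241,139). Checking whether the heater shifted.

Run:
```python
from h import *
import pickle
W=pickle.load(open("w7.pkl","rb"));f=lambda u,v:(130+u*2/3,70+v*2/3)
for n,u,v,z in[("s1",127,140,.07),("s2",241,139,.07),("BL",15,33,.07),("BR",352,31,.07),("topL",121,179,.139),("topR",249,179,.139),("botL",134,156,.089),("botR",238,156,.089)]:print(n,plane(W,*f(u,v),z).round(4))
```

```text
s1 [0.6634 0.1711 0.07  ]
s2 [0.6791 0.1008 0.07  ]
BL [0.7131 0.2471 0.07  ]
BR [0.7558 0.0526 0.07  ]
topL [0.66   0.1637 0.139 ]
topR [0.6726 0.105  0.139 ]
botL [0.6591 0.1635 0.089 ]
botR [0.6719 0.1035 0.089 ]
```

Heater unmoved (screws within 1 mm). The block is centred at (0.639, 0.128), level, with about 19 mm of clearance. Handing in.

```bash
python3 -c "
from plant import ticket,monitor
print(monitor.read_state()['dq'].round(3));print(ticket.close_job())"
```

```text
[-0.    -0.001 -0.002 -0.     0.    -0.001]
the job is handed in; nothing more can be done
None
```

Job handed in at about 12 s: the guard is fully open, and the block is rocked off both clips and held level about 19 mm above its well, with the heater where it was; while opening the guard the shut fingertips briefly pressed it at its stop with 41–47 N, and I don't know whether that counts against the 40 N limit.

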